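Clear the T-slot of a camera stand

TASK

A stray spring nut is stuck in the T-slot of the camera stand's base plate. Take the T-slot scraper from its grey stand, lower its head into the slot's entry pocket under the camera without bumping the camera, and push the nut with it along the slot and out of the open front end, so that it drops into the steel dish; then hang the scraper back upright in its stand. Keep the fingers off the nut, and leave the dish, the amber bottle, the two vials and the orange rack where they are.

Things in the scene. Friction and masses are not known exactly. Their poses are not given: they have to be found in the camera images.
- camera_stand: Fixed camera stand: base plate 230 mm long (x -105 to +125), 100 wide, top 48 mm above the bench; column at x +105, 20 mm thick, up to 293 mm. Right of it, before the scraper stand, stands a fixed mixer 124 mm high. Origin on the bench under the slot's centre line; x runs along the slot to the rear (column), z up. The T-slot lies along y = 0, open at the front end (x -105), closed at x +51.
- pocket (a point): Centre of the slot's entry pocket, on the channel floor, 18 mm below the plate's top; axes as camera_stand. The pocket is where the lips are cut away: 32 mm along the slot, 22 mm wide, open from above. It is the slot's rear (closed) end.
- slot_mouth (a point): Middle of the channel floor at the open front end, 30 mm above the bench; axes as camera_stand. Channel 22 mm wide and 13 mm high; over it two lips, 5 mm thick, leave a neck 10 mm wide.
- camera_head: White ring light, 80 mm across, 20 thick, camera on it to 270 mm, fixed over the pocket. Origin in the middle of its lower face, 175 mm above the bench, 10 mm behind the pocket's centre. It bars an upright hand over the pocket: the hand must lean 30 to 40 degrees back towards the open end, fingers pointing to the rear; further forward along the slot it may straighten up.
- nut_center (a point): Centre of the brass slot nut, 20 mm along the slot (its x) x 18 wide x 8.5 high, about 35 g, in the channel between pocket and open end. A leaf spring under it presses it up against the lips with about 4 N, so it sticks wherever it is and needs a push of some 3 to 10 N all the way out.
- catch_dish: Open steel dish 88 x 76 mm, 22 mm high, wall 3 mm, loose (0.3 kg), on the bench, tucked under the jutting front edge of the base plate, below the open end of the slot. Origin under its centre, x towards the rear.
- scraper_head (a point): Centre of the scraper's brass T head, 19 mm wide (y) x 9 (x) x 9 (z). The scraper is straight, z runs up to the handle. From the head's underside: steel shank 8 x 7 mm (x, y) from 9 to 60 mm, black collar 28 x 34 from 60 to 65, blue handle from 65 to 140. 110 g. The head passes under the lips at any lean about y.
- scraper_grip (a point): Middle of the scraper's blue handle, 98 mm above scraper_head, axes the same. The handle is 18 mm thick along y (grip across this), 22 mm along x, 75 mm long along z. Grip it firmly: the load of the push tends to turn the scraper about y in the fingers, so that its head lags behind the hand and may still be under the lips when the hand is past the end.
- stand_rim (a point): Centre of the top of the fixed grey scraper stand, 78 mm above the bench: tower 46 x 48 mm (x, y) with an upright hole 18 x 25 mm (x, y). The scraper hangs in it by its collar, whose underside lies on the rim (scraper_head then 55 mm below the rim).
- amber_small: Loose amber bottle, 48 x 109 mm, bystander; origin under its centre.
- vial_a: Loose small amber vial with a black cap, 25 x 50 mm, bystander.
- vial_b: Loose second vial, same, bystander.
- mini_rack: Loose orange microtube rack, 58 x 108 x 24 mm, bystander.
Mind the look-alikes: they are no part of the job. Leave any red look-alike of the part that bears scraper_head alone.

How it is judged:
On the way, in this order (a step that is already met when the one before it is completed fails the run):
1. the scraper's head is down in the slot's channel, behind the nut (z of scraper_head in the frame of camera_stand between 0.028 and 0.041 m and y of scraper_head in the frame of camera_stand between -0.004 and 0.004 m and x of scraper_head in the frame of camera_stand below 0.052 m and x of scraper_head in the frame of nut_center above 0.008 m), for 0.1 s.
2. the nut has been driven out of the open end and is in the dish (x of nut_center in the frame of catch_dish between -0.044 and 0.044 m and y of nut_center in the frame of catch_dish between -0.038 and 0.038 m and height (world z) of nut_center below 0.022 m), for 0.1 s.
At the end, for the whole second after the job is handed in: The nut lies in the steel dish; the scraper hangs upright (within 7 degrees) in its stand, collar on the rim (head within 10 mm of the hole's axis and down inside), released (all of step 2 and horizontal distance between scraper_head and stand_rim below 0.01 m and height (world z) of scraper_head below 0.028 m and angle between scraper_head's own z axis and vertical below 0.12 rad and horizontal distance between scraper_grip and stand_rim below 0.02 m); the robot touches nothing.
It fails at once if the camera or its ring light is bumped (over 5 N) (contact force between camera_head and anything else above 5 N).
It fails at once if the fingers touch the nut (contact force between the fingers and slot_nut above 0.5 N).
It fails at once if the dish is shifted by more than 25 mm (distance of catch_dish from where it was at the start of the episode above 0.025 m).
It fails at once if a bystander is shifted by more than 20 mm (distance of any of amber_small, vial_a, vial_b, mini_rack from where it was at the start of the episode above 0.02 m).
It also fails if it takes over 58 s, if anything falls off the work surface, if the arm or the gripper's body presses on something with over 40 N, if the wrist force passes 120 N, or if a joint passes its speed limit or range.

ROBOT

A 6-joint arm with a two-finger parallel gripper is mounted at the origin on a cart in front of the work surface, level with it; the furniture and walls round the work are solid. World frame = base frame: x ahead of the robot, y to its left, z up, the work surface at z = 0. Lengths are in m, angles in rad, forces in N, time in s.
With the tool pointing down it reaches from about 0.425 to 0.95 m from the base axis. Payload 3.5 kg.
Tool frame: the origin (TCP) lies on the front face of the gripper's body, between the roots of the fingers; the fingertips stand 73 mm ahead of it and the grasp point (between the pads) lies 54 mm ahead of it; z points along the fingers, x is the direction in which the jaws open and shut, and the axes are right-handed (so a half turn about z gives the same grasp; the last joint's range is limited). The gripper opens to 85 mm and grips with 20 to 120 N. Pads are 22 mm wide; open, the fingers measure 114 mm over their backs; the gripper's body (76 mm by 85 mm) begins 54 mm behind the grasp point. The pads swing forward as they close: fully open they stand 13 mm farther back than shut.
Start: joints at [-1.417, 0.286, 1.577, -0, 1.279, -0.15], TCP at [0.202, -0.644, 0.304] pointing down, gripper open.
Joint ranges: [-2.77, 2.77], [-0.9, 2.22], [0.21, 2.48], [-1.53, 4.67], [0.24, 2.81], [-2.84, 2.84]. Speed limits (rad/s): [2.79, 2.79, 3.14, 3.14, 3.14, 3.14].

INTERFACE

Orientations are given as a rotation vector (axis times angle).
In Python, from bench import r, effector, solve_ik, status, camera, get_calibration gives the robot as it stands. Calls block until the motion is done:
- r.move_ptp(position, orientation): joint-space move of the TCP to a pose.
- r.line_to(position, max_speed=0.15, ori=None): straight line of the TCP; ori=None keeps the orientation; max_speed is the mean speed in m/s.
- r.goto_joints(angles): joint-space move.
- effector.ungrasp() and effector.clamp(): open the fingers fully, or close them until they stop; the grip force is fixed at half the most.
- r.pause(seconds).
- solve_ik(position, orientation): joint angles nearest the present ones, or None.
- status.sense(): the state.
- camera(name): name is "scene" or "top" or "wrist"; returns (picture, depth): 420x560x3 uint8, red, green, blue; 420x560 float32, m along the optical axis (not along the pixel's ray), 0 where there is no reading.
- get_calibration(name): a dict with "fx", "fy", "cx", "cy" (pixels), "eye" and "attitude" of the camera in the world. Camera axes: x right, y down, z forward; pixel columns grow to the right and rows downward; lengths in m; the calibration is good to about 2 mm. A picture is of the moment at which its call begins: read the wrist's pose just before it. get_calibration takes no time and is no camera call; for the wrist camera it gives the pose at the moment of the call.
A pose or a line that the arm cannot do raises r.Unreachable and nothing moves.
- r.finish_job(): hands the job in, once; it reports no verdict.
The state is a dict: "time": time; "joints": joint angles; "dq": joint speeds; "joint_efforts": joint torques, N m; "ee_pos": TCP position; "tcp_rot": TCP orientation; "contact_force": force on the tool from outside, world axes, zero at the start; "wrist_torque": the same for the moment, N m; "width": finger opening in m.
Only numpy, scipy, OpenCV 4.12 (cv2) and the standard library are available. Lean on these libraries where they do the work, as an engineer would, in place of code of your own. Each camera call takes 0.05 s, during which the arm holds its last target.

## Working session

There is one attempt and no reset: what is moved stays moved. The work goes in short steps, each a Python script; the robot and the scene stay as the last script left them, time stands still between calls to the robot, and variables do not carry over. Pictures are saved under pics/ and viewed, and the job is handed in when it is done.

```bash
ls; mkdir -p pics
python3 - <<'E'
from bench import r, effector, solve_ik, status, camera, get_calibration
import cv2
print(status.sense())
for n in ["scene","top","wrist"]:
    c=get_calibration(n); print(n,c)
    p,d=camera(n); cv2.imwrite(f"pics/{n}0.png",p[:,:,::-1])
    import numpy as np; np.savez(f"pics/{n}0.npz",p=p,d=d,**{k:np.array(v) for k,v in c.items()})
E
```

```text
pics
{'time': 0.0, 'joints': array([-1.41697425e+00,  2.87178137e-01,  1.57819337e+00,  7.19376097e-06,
        1.27860513e+00, -1.50001154e-01]), 'dq': array([ 7.43044667e-04,  1.34976953e-03,  5.83036336e-04,  7.31278196e-05,
       -4.19819163e-05, -8.58118009e-05]), 'joint_efforts': array([-1.24571534e-04, -4.05980015e+01, -2.92624730e+01, -1.61687690e-04,
        5.88948184e-03,  4.39777025e-06]), 'ee_pos': array([ 0.20189221, -0.64358203,  0.3025298 ]), 'tcp_rot': array([-2.53066197,  1.85869527,  0.00264393]), 'contact_force': array([0.04782733, 0.05566576, 0.60338156]), 'wrist_torque': array([-0.08894192, -0.00624738,  0.00785461]), 'width': 0.08583626158132818}
scene {'fx': 444.7590244937422, 'fy': 444.7590244937422, 'cx': 285.67859175217257, 'cy': 207.23248684118968, 'eye': array([-0.31610788,  0.5425976 ,  0.68199972]), 'attitude': array([-1.19379737,  2.05347364, -1.14735857])}
top {'fx': 475.1603425898312, 'fy': 475.1603425898312, 'cx': 285.13804709241447, 'cy': 219.74827634425552, 'eye': array([0.26079731, 0.10581643, 1.30719758]), 'attitude': array([-2.11108269,  2.14844549, -0.1516531 ])}
wrist {'fx': 375.8662609807917, 'fy': 375.8662609807917, 'cx': 280.3080373971078, 'cy': 209.92335403089672, 'eye': array([ 0.27331075, -0.62076506,  0.37374485]), 'attitude': array([ 2.3307192 , -1.71110683, -0.25942667])}
```

View pics/scene0.png

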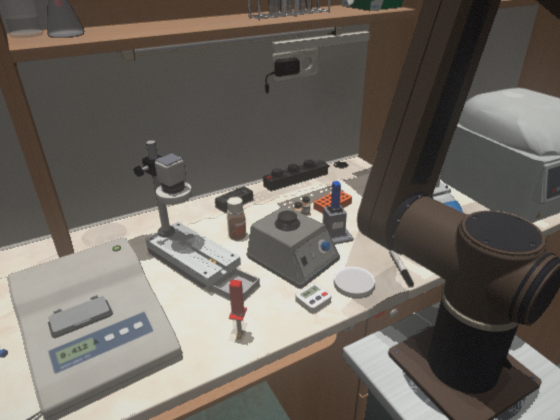

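View pics/top0.png

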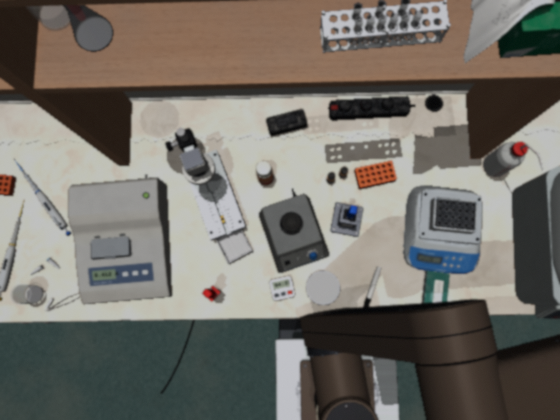

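View pics/wrist0.png

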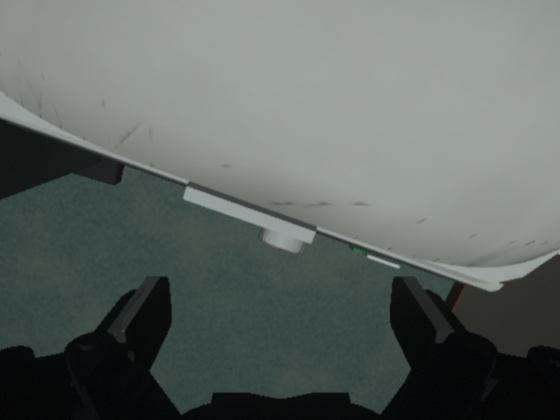

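The scene view shows the camera stand at about (190,230), the dish at (235,283), the blue scraper in its stand at (336,210), and the red look-alike at (237,305). I'll enlarge the areas that matter.

```bash
cat > h.py <<'E'
import numpy as np, cv2
from scipy.spatial.transform import Rotation as R
def load(n):
    z=np.load(f"pics/{n}.npz"); return z
def ray(c,u,v):
    d=R.from_rotvec(c['attitude']).apply([(u-c['cx'])/c['fx'],(v-c['cy'])/c['fy'],1.0]); return np.array(c['eye']),d
def onz(c,u,v,z):
    e,d=ray(c,u,v); return e+d*(z-e[2])/d[2]
def proj(c,P):
    q=R.from_rotvec(c['attitude']).inv().apply(np.array(P)-c['eye']); q=np.atleast_2d(q)
    return np.c_[c['fx']*q[:,0]/q[:,2]+c['cx'],c['fy']*q[:,1]/q[:,2]+c['cy']]
def cloud(c):
    d=c['d'];v,u=np.mgrid[:d.shape[0],:d.shape[1]]
    P=np.stack([(u-c['cx'])/c['fx']*d,(v-c['cy'])/c['fy']*d,d],-1)
    return R.from_rotvec(c['attitude']).apply(P.reshape(-1,3)).reshape(P.shape)+c['eye']
E
python3 - <<'E'
from h import *
t=load('top0'); s=load('scene0')
a=t['p'][120:280,150:390,::-1]; cv2.imwrite('pics/topc.png',cv2.resize(a,(780,520),interpolation=cv2.INTER_CUBIC))
a=s['p'][130:345,130:360,::-1]; cv2.imwrite('pics/scenec.png',cv2.resize(a,(640,598),interpolation=cv2.INTER_CUBIC))
C=cloud(t)
for n,(u,v) in dict(frontR=(217,237),dish=(235,246),plate=(215,200),ring=(198,160),blue=(350,213),standtop=(338,210),mixer=(292,222),amber=(265,170),rack=(376,175),v1=(331,178),v2=(343,173),bench=(250,290),shelf=(250,80),wallL=(130,150)).items(): print(n,C[v,u].round(3))
E
```

```text
frontR [0.422 0.311 0.039]
dish [0.401 0.267 0.003]
plate [0.525 0.318 0.035]
ring [0.569 0.318 0.271]
blue [ 0.461 -0.035  0.155]
standtop [ 0.495 -0.019  0.011]
mixer [0.447 0.108 0.116]
amber [0.587 0.176 0.107]
rack [ 0.589 -0.126  0.025]
v1 [0.576 0.001 0.051]
v2 [ 0.589 -0.032  0.051]
bench [ 0.28   0.227 -0.002]
shelf [0.644 0.178 0.51 ]
wallL [0.681 0.568 0.006]
```

View pics/topc.png

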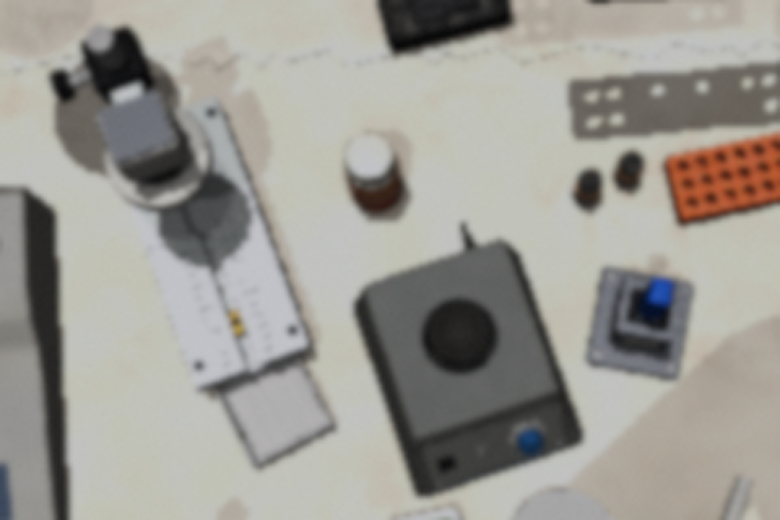

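View pics/scenec.png

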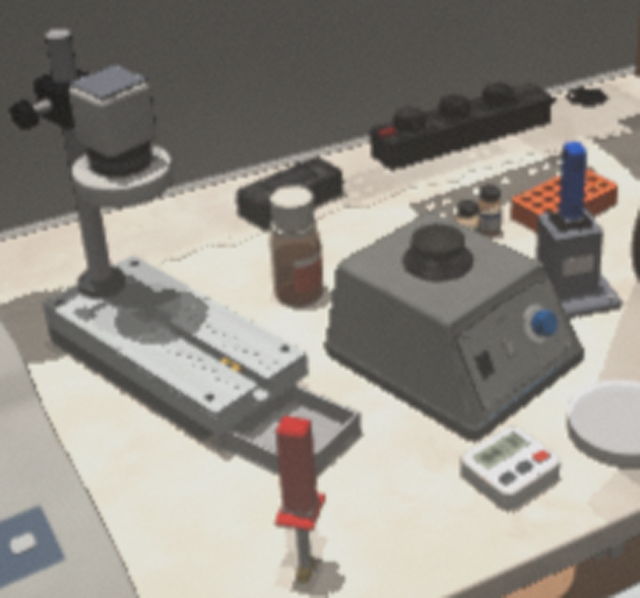

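Run:
```python
from h import *
t=load('top0'); w=load('wrist0')
Rt=R.from_rotvec([-2.53066197,1.85869527,0.00264393]); p=np.array([0.20189221,-0.64358203,0.3025298])
print("tool axes\n",Rt.as_matrix().round(3)); print("cam in tool",Rt.inv().apply(w['eye']-p).round(4),(Rt.inv()*R.from_rotvec(w['attitude'])).as_matrix().round(3))
C=cloud(t); hsv=cv2.cvtColor(t['p'],cv2.COLOR_RGB2HSV)
# plate
def fit(m,name,z):
    m=m.astype(np.uint8); n,l,st,ce=cv2.connectedComponentsWithStats(m); 
    k=1+np.argmax(st[1:,4]); c,_=cv2.findContours((l==k).astype(np.uint8),0,1)
    rc=cv2.minAreaRect(c[0]); box=cv2.boxPoints(rc); print(name,st[k],'rect',rc)
    for b in box: print('   ',b.round(1),onz(t,*b,z).round(4))
win=np.zeros(hsv.shape[:2],bool)
w1=win.copy(); w1[140:242,150:255]=1
fit(w1&(C[...,2]>0.03)&(C[...,2]<0.06)&(C[...,0]<0.56),'plate',0.048)
w2=win.copy(); w2[195:245,325:370]=1
fit(w2&(C[...,2]>0.06)&(C[...,2]<0.12)&~((hsv[...,1]>120)),'standtop',0.078)
for nm,mm in dict(blue=(hsv[...,0]>100)&(hsv[...,0]<130)&(hsv[...,1]>130)&w2).items():
    v,u=np.nonzero(mm); print(nm,len(u),u.mean(),v.mean(),np.median(C[v,u],0), u.min(),u.max(),v.min(),v.max())
mm=(hsv[...,0]>15)&(hsv[...,0]<35)&(hsv[...,1]>120); mm[:,:200]=0;mm[:200]=0;mm[242:]=0;mm[:,250:]=0
v,u=np.nonzero(mm); print('nut',len(u),u.mean(),v.mean(),onz(t,u.mean(),v.mean(),0.043).round(4))
mm=((hsv[...,0]<6)|(hsv[...,0]>174))&(hsv[...,1]>150); mm[:280]=0;mm[:,:190]=0;mm[310:]=0;mm[:,230:]=0
v,u=np.nonzero(mm); print('red',len(u),u.mean(),v.mean(),C[v,u].min(0).round(3),C[v,u].max(0).round(3))
```

```text
tool axes
 [[ 0.299 -0.954 -0.   ]
 [-0.954 -0.299  0.002]
 [-0.002 -0.    -1.   ]]
cam in tool [-0.0006 -0.075  -0.0712] [[ 1.     0.     0.   ]
 [-0.     0.956  0.294]
 [-0.    -0.294  0.956]]
plate [ 192  186   54   54 1794] rect ((218.3356170654297, 207.06163024902344), (56.062713623046875, 37.570213317871094), 69.44395446777344)
    [190.9 187.4] [0.5584 0.3821 0.048 ]
    [226.1 174.2] [0.5933 0.2862 0.048 ]
    [245.8 226.7] [0.4473 0.2327 0.048 ]
    [210.6 239.9] [0.4134 0.327  0.048 ]
standtop [339 205  21  21 243] rect ((349.3077087402344, 214.96153259277344), (18.631032943725586, 18.238800048828125), 11.309932708740234)
    [338.4 222.1] [ 0.4505 -0.0128  0.078 ]
    [342.  204.2] [ 0.4979 -0.0238  0.078 ]
    [360.2 207.8] [ 0.4872 -0.0712  0.078 ]
    [356.7 225.7] [ 0.44  -0.06   0.078]
blue 95 351.57894736842104 211.62105263157895 [ 0.46520005 -0.03958384  0.15530532] 347 356 206 217
nut 2 223.0 220.5 [0.4662 0.2947 0.043 ]
red 121 211.25619834710744 292.97520661157023 [0.257 0.301 0.062] [0.288 0.326 0.145]
```

```bash
cat >> h.py <<'E'
def tool_ori(zd,xd):
    z=np.array(zd,float); z/=np.linalg.norm(z); x=np.array(xd,float); x-=z*(x@z); x/=np.linalg.norm(x)
    return R.from_matrix(np.c_[x,np.cross(z,x),z]).as_rotvec()
def frame(yaw): return np.array([np.cos(yaw),np.sin(yaw),0]),np.array([-np.sin(yaw),np.cos(yaw),0])
Z=np.array([0,0,1.])
# lean: hand leans back toward -x (front), fingers point to +x ; sgn=+1: tool x=+y_s (camera front), -1: tool x=-y_s (camera rear)
def lean_ori(yaw,lean,sgn):
    xs,ys=frame(yaw); return tool_ori(np.sin(lean)*xs-np.cos(lean)*Z, sgn*ys)
E
python3 - <<'E'
from h import *
from bench import solve_ik
t=load('top0'); C=cloud(t)
for b,(u0,u1,v0,v1) in dict(device=(405,485,180,275),bottle=(485,530,135,180),right=(510,560,160,300),mixer=(258,330,190,270)).items():
    print(b, C[v0:v1,u0:u1,2].max().round(3))
for sgn in (1,-1):
    for z in (.33,.25,.16,.12): 
        xs,ys=frame(-.229); q=solve_ik(np.array([.469,-.042,z]),lean_ori(-.229,0,sgn)); print(sgn,z,None if q is None else np.round(q,2))
    yaw=.363; xs,ys=frame(yaw); O=np.array([.4303,.2799,0])+.105*xs
    for x in (.035,-.02,-.06,-.1,-.125):
      for lean in (.61,.4,.2,0):
        zd=np.sin(lean)*xs-np.cos(lean)*Z
        head=O+x*xs+.0345*Z; tcp=head-zd*(.088+.054)
        q=solve_ik(tcp,lean_ori(yaw,lean,sgn)); print(sgn,x,lean,tcp.round(3),None if q is None else np.round(q,2))
E
```

```text
device 1.307
bottle 1.307
right 1.307
mixer 1.307
1 0.33 [-0.31 -0.2   2.03  0.    1.31 -1.65]
1 0.25 [-0.31 -0.12  2.11  0.    1.15 -1.65]
1 0.16 [-0.31  0.01  2.18  0.    0.96 -1.65]
1 0.12 [-0.31  0.08  2.19  0.    0.87 -1.65]
1 0.035 0.61 [0.485 0.301 0.151] [ 0.38  0.08  2.19 -0.04  0.26 -1.52]
1 0.035 0.4 [0.509 0.31  0.165] [ 0.38  0.15  2.04 -0.01  0.55 -1.55]
1 0.035 0.2 [0.535 0.32  0.174] [ 0.38  0.24  1.89 -0.    0.81 -1.55]
1 0.035 0 [0.561 0.33  0.176] [ 0.38  0.36  1.73 -0.    1.05 -1.56]
1 -0.02 0.61 [0.434 0.281 0.151] [ 0.38 -0.04  2.31 -0.04  0.25 -1.51]
1 -0.02 0.4 [0.458 0.29  0.165] [ 0.38  0.03  2.17 -0.01  0.54 -1.54]
1 -0.02 0.2 [0.483 0.3   0.174] [ 0.38  0.13  2.02 -0.    0.79 -1.55]
1 -0.02 0 [0.51  0.31  0.176] [ 0.38  0.25  1.87 -0.    1.02 -1.56]
1 -0.06 0.61 [0.396 0.267 0.151] [ 0.38 -0.13  2.4  -0.05  0.26 -1.51]
1 -0.06 0.4 [0.421 0.276 0.165] [ 0.38 -0.06  2.26 -0.01  0.54 -1.54]
1 -0.06 0.2 [0.446 0.286 0.174] [ 0.38  0.05  2.11 -0.    0.78 -1.55]
1 -0.06 0 [0.472 0.296 0.176] [ 0.38  0.17  1.96 -0.    1.01 -1.56]
1 -0.1 0.61 [0.359 0.253 0.151] N
[... 1291 characters left out ...]
.4 [0.421 0.276 0.165] [ 0.38 -0.06  2.26 -0.01  0.54  1.6 ]
-1 -0.06 0.2 [0.446 0.286 0.174] [ 0.38  0.05  2.11 -0.    0.78  1.59]
-1 -0.06 0 [0.472 0.296 0.176] [ 0.38  0.17  1.96 -0.    1.01  1.59]
-1 -0.1 0.61 [0.359 0.253 0.151] None
-1 -0.1 0.4 [0.383 0.262 0.165] [ 0.38 -0.16  2.35 -0.02  0.55  1.6 ]
-1 -0.1 0.2 [0.409 0.272 0.174] [ 0.38 -0.04  2.2  -0.01  0.78  1.59]
-1 -0.1 0 [0.435 0.282 0.176] [ 0.38  0.09  2.06 -0.    1.    1.59]
-1 -0.125 0.61 [0.336 0.244 0.151] None
-1 -0.125 0.4 [0.36  0.253 0.165] [ 0.39 -0.22  2.4  -0.02  0.56  1.6 ]
-1 -0.125 0.2 [0.385 0.263 0.174] [ 0.38 -0.1   2.26 -0.01  0.78  1.59]
-1 -0.125 0 [0.412 0.273 0.176] [ 0.38  0.03  2.11 -0.    0.99  1.59]
```

Run:
```python
from h import *
t=load('top0'); C=cloud(t); C[t['d']==0]=np.nan
for b,(u0,u1,v0,v1) in dict(device=(405,485,190,275),bottle=(485,530,135,180),right=(515,560,180,290),mixer=(258,330,190,270)).items():
    print(b, np.nanmax(C[v0:v1,u0:u1,2]).round(3))
from bench import *
r.move_ptp(np.array([.469,-.042,.34]),lean_ori(-.229,0,1)); st=status.sense(); print(st['time'],st['ee_pos'],st['joints'].round(2))
c=get_calibration('wrist'); p,d=camera('wrist'); cv2.imwrite('pics/wrist1.png',p[:,:,::-1]); np.savez('pics/wrist1.npz',p=p,d=d,**c)
```

```text
device 0.137
bottle 0.203
right 0.245
mixer 0.13
2.5 [ 0.46913703 -0.04255864  0.34001496] [-0.31 -0.21  2.02 -0.    1.33 -1.65]
```

View pics/wrist1.png

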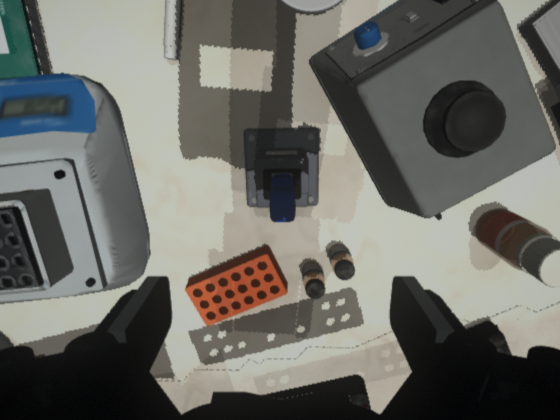

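The wrist view shows the stand at about (282,170), the blue handle from (281,180) to (285,220), and the rack and vials beyond. I'll zoom in for the handle edges and the stand rim.

Run:
```python
from h import *
w=load('wrist1'); 
a=w['p'][115:235,225:345,::-1]; cv2.imwrite('pics/w1c.png',cv2.resize(cv2.convertScaleAbs(a,alpha=2.2),(600,600),interpolation=cv2.INTER_CUBIC))
C=cloud(w); hsv=cv2.cvtColor(w['p'],cv2.COLOR_RGB2HSV)
m=(hsv[...,0]>105)&(hsv[...,0]<130)&(hsv[...,1]>150); m[:150]=0;m[235:]=0;m[:,:225]=0;m[:,345:]=0
c,_=cv2.findContours(m.astype(np.uint8),0,1); c=max(c,key=cv2.contourArea); print(cv2.boundingRect(c),cv2.minAreaRect(c))
top=m&(C[...,2]>.15); v,u=np.nonzero(top); print('top',len(u)); 
if len(u)>5:
  rc=cv2.minAreaRect(np.c_[u,v].astype(np.float32)); print(rc); print(C[v,u].mean(0))
  for b in cv2.boxPoints(rc): print(b,onz(w,*b,.158).round(4))
  print('centre',onz(w,*rc[0],.158))
m=(C[...,2]>.072)&(C[...,2]<.0815)&~m; m[:115]=0;m[235:]=0;m[:,:225]=0;m[:,345:]=0
c,_=cv2.findContours(m.astype(np.uint8),0,1); c=max(c,key=cv2.contourArea); rc=cv2.minAreaRect(c); print('rim',rc)
for b in cv2.boxPoints(rc): print(b,onz(w,*b,.078).round(4))
t=load('top0')
```

```text
(282, 217, 4, 4) ((283.5, 218.5), (3.0, 3.0), 90.0)
top 16
((281.0, 218.5), (3.0, 8.0), 90.0)
[ 0.47865103 -0.04270421  0.15811419]
[277. 217.] [ 0.4763 -0.0461  0.158 ]
[285. 217.] [ 0.4776 -0.0406  0.158 ]
[285. 220.] [ 0.4798 -0.0411  0.158 ]
[277. 220.] [ 0.4785 -0.0466  0.158 ]
centre [ 0.47804484 -0.04360825  0.158     ]
rim ((281.5, 181.0), (50.0, 53.0), 90.0)
[255. 156.] [ 0.4418 -0.0587  0.078 ]
[308. 156.] [ 0.4525 -0.0129  0.078 ]
[308. 206.] [ 0.4978 -0.0225  0.078 ]
[255. 206.] [ 0.4867 -0.0702  0.078 ]
```

View pics/w1c.png

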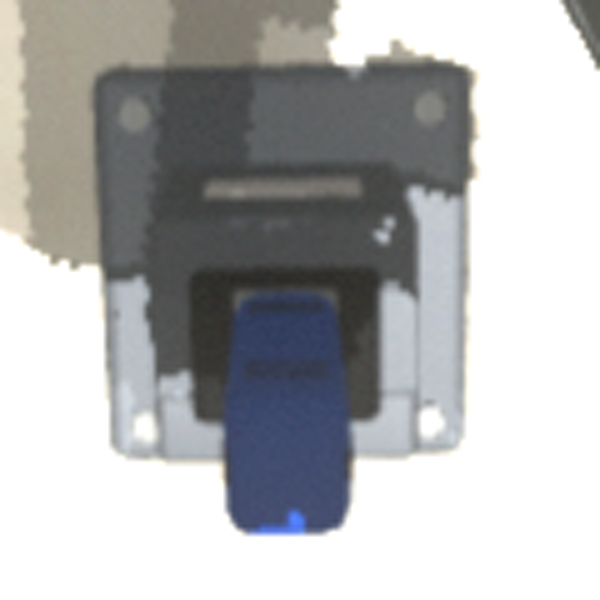

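Run:
```python
from h import *
w=load('wrist1'); print(onz(w,282.8,205,.158), onz(w,282.4,115+345/5,.083), onz(w,282,181,.078)); print(w['eye'])
t=load('top0'); print(onz(t,351.6,211.6,.158))
for (u,v) in [(96,70),(468,65),(462,455),(112,455)]: print(onz(w,225+u/5,115+v/5,.008))
```

```text
[ 0.46861404 -0.04010867  0.158     ] [ 0.4710095 -0.0405531  0.083    ] [ 0.46935966 -0.04051491  0.078     ]
[ 0.39593209 -0.02485633  0.41107663]
[ 0.46354146 -0.03825685  0.158     ]
[ 0.42125319 -0.0698585   0.008     ]
[0.43808835 0.00657615 0.008     ]
[ 0.52164842 -0.01173455  0.008     ]
[ 0.50380409 -0.08796208  0.008     ]
```

Run:
```python
from h import *
xs,ys=frame(-.22); O=np.array([.4693,-.0408,0])
for n in('wrist1','top0'):
    w=load(n); C=cloud(w); Q=(C-O); a=Q@xs; b=Q@ys; z=C[...,2]
    m=(w['d']>0)&(z>.08)&(z<.2)&(b>.035)&(b<.12)&(abs(a)<.03); 
    print(n, np.sort(b[m])[:5].round(4), z[m].max() if m.any() else None)
    for lo in (-.03,-.02,-.01,0,.01,.02): 
        mm=m&(a>lo)&(a<lo+.01); print(lo, b[mm].min().round(4) if mm.any() else None)
```

```text
wrist1 [0.0859 0.0861 0.0865 0.0867 0.087 ] 0.10202864443886567
-0.03 0.0859
-0.02 0.0911
-0.01 0.0975
0 0.1036
0.01 0.1095
0.02 0.1152
top0 [0.0883 0.0888 0.0893 0.0909 0.0914] 0.106345202838519
-0.03 0.0883
-0.02 0.0893
-0.01 0.097
0 0.1046
0.01 0.1088
0.02 0.1164
```

Run:
```python
from h import *
from bench import *
yaw=.363; xs,ys=frame(yaw); O=np.array([.4303,.2799,0])+.105*xs
r.move_ptp(O-.06*xs+.33*Z,lean_ori(yaw,0,1)); st=status.sense(); print(st['time'],st['ee_pos'])
c=get_calibration('wrist'); p,d=camera('wrist'); cv2.imwrite('pics/wrist2.png',p[:,:,::-1]); np.savez('pics/wrist2.npz',p=p,d=d,**c)
```

```text
3.825 [0.47278035 0.29505503 0.33000666]
```

View pics/wrist2.png

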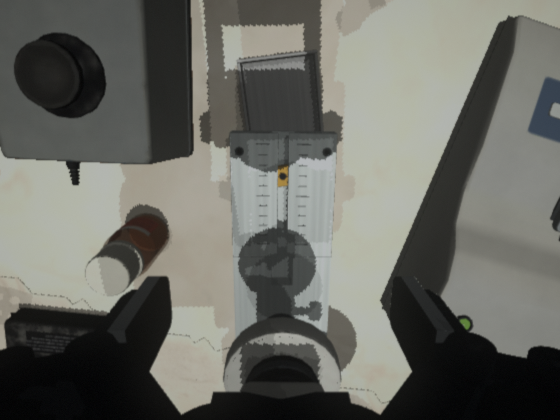

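The wrist view shows the plate from (230,132) to (338,132) at its front edge, the slot along u≈283, the nut at (283,177), and the pocket in the ring light's shadow near (280,265). I'll zoom in on these.

Run:
```python
from h import *
w=load('wrist2'); 
a=w['p'][120:300,220:350,::-1]; a=(255*(a/255.)**.6).astype(np.uint8); cv2.imwrite('pics/w2c.png',cv2.resize(a,None,fx=3.3,fy=3.3,interpolation=cv2.INTER_CUBIC))
a=w['p'][225:300,240:325,::-1]; a=(255*np.clip(a/120.,0,1)**.6).astype(np.uint8); cv2.imwrite('pics/w2d.png',cv2.resize(a,None,fx=7,fy=7,interpolation=cv2.INTER_CUBIC))
```

```text
(no output)
```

View pics/w2c.png

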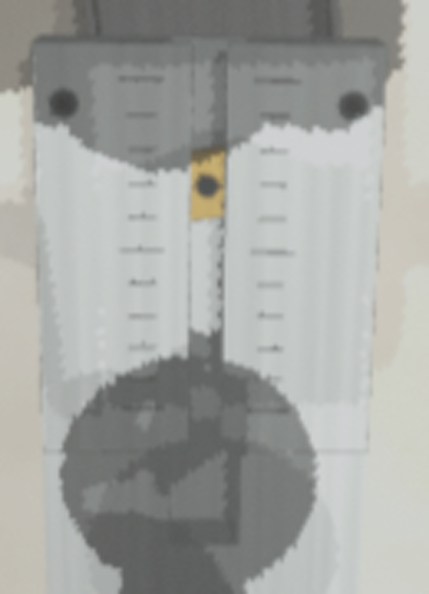

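View pics/w2d.png

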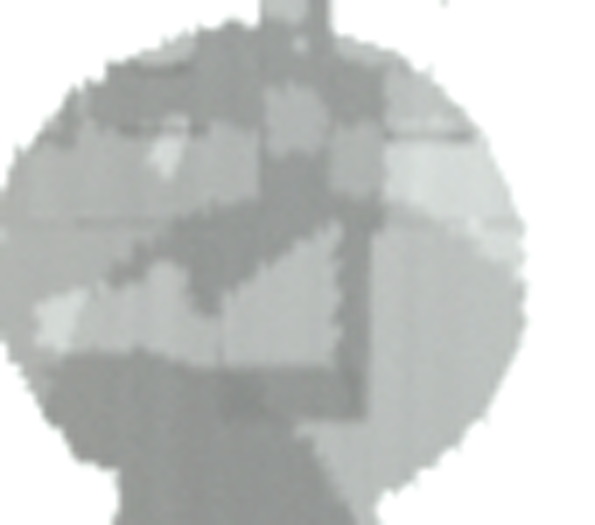

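Run:
```python
from h import *
w=load('wrist2'); g=lambda x,y,z=.048: onz(w,220+x/3.3,120+y/3.3,z)
F1,F2=g(32,40),g(385,43); print('front',F1,F2,(F1+F2)/2, np.linalg.norm(F1-F2), 'yaw',np.arctan2(*(F1-F2)[[0,1]]*[1,1]))
s1,s2=g(209,70),g(206,340); print('slot',s1,s2,np.arctan2(*(s2-s1)[[1,0]]))
L1,L2=g(36,150),g(49,450) ; R1,R2=g(382,150),g(368,450); print('sideyaw',np.arctan2(*(L2-L1)[[1,0]]),np.arctan2(*(R2-R1)[[1,0]]),'mid yaw',np.arctan2(*((L2+R2)-(L1+R1))[[1,0]]), (L1+R1)/2,(L2+R2)/2)
h1,h2=g(63,103),g(353,105);print('holes',h1,h2,np.arctan2((h2-h1)[0],-(h2-h1)[1]))
q=lambda x,y: onz(w,240+x/7,225+y/7,.048)
print('pocket rear mid',q(293,418),'front',q(293,205))
n=g(207,186,.0425); print('nut',n)
xs,ys=frame(.363)
print('front->rear pocket',(q(293,418)-(F1+F2)/2)@xs,'nut',(n-(F1+F2)/2)@xs-.105)
C=cloud(w); print('z plate',np.median(C[180:200,240:270,2]),np.median(C[180:200,300:325,2]))
D=[onz(w,220+x,120+y,.022) for x,y in []]
hs=w['p']
# ring
v,u=np.nonzero((C[...,2]>.185)&(C[...,2]<.205)&(w['d']>0)&(C[...,0]>.45)); 
print('ring top pts',len(u),C[v,u].min(0),C[v,u].max(0)); O=(F1+F2)/2+.105*xs; L=(C[v,u]-O); print((L@xs).min(),(L@ys).min(),(L@ys).max())
np.save('O.npy',O)
```

```text
front [0.45028538 0.23705281 0.048     ] [0.41605763 0.32981584 0.048     ] [0.43317151 0.28343433 0.048     ] 0.09887628202779684 yaw 2.7881097562757895
slot [0.44051523 0.28636856 0.048     ] [0.51606901 0.31420038 0.048     ] 0.35294628579657805
sideyaw 0.3660831334078118 0.35894188163427543 mid yaw 0.3625127654228103 [0.46179457 0.29447571 0.048     ] [0.54945861 0.32772444 0.048     ]
holes [0.46388336 0.25087364 0.048     ] [0.43523272 0.32816442 0.048     ] -2.7866091634488472
pocket rear mid [0.58011187 0.33792386 0.048     ] front [0.54778218 0.3256437  0.048     ]
nut [0.47292297 0.29813348 0.0425    ]
front->rear pocket 0.1567132662911809 nut -0.06261953554147645
z plate 0.04889808804955739 0.04889497221750527
ring top pts 4940 [0.53339832 0.29517505 0.18500722] [0.59409389 0.37297378 0.20499179]
0.004213407758163405 -0.041340791407088996 0.03801745410432348
```

Run:
```python
from h import *
from bench import *
o=lean_ori(-.22,0,1); G=np.array([.4693,-.0408,.163])
r.move_ptp(G+.05*Z,o); print(status.sense()['time'])
r.line_to(G,max_speed=.08); a=status.sense(); print(a['time'],a['contact_force'].round(1),a['ee_pos'])
effector.clamp(); a=status.sense(); print(a['time'],a['width'],a['contact_force'].round(1),a['wrist_torque'].round(2))
r.line_to(G+.147*Z,max_speed=.15); a=status.sense(); print(a['time'],a['width'],a['contact_force'].round(1),a['wrist_torque'].round(2))
c=get_calibration('wrist'); p,d=camera('wrist'); cv2.imwrite('pics/wrist3.png',p[:,:,::-1]); np.savez('pics/wrist3.npz',p=p,d=d,**c)
```

```text
5.2167
5.9917 [0.2 0.6 0.4] [ 0.469588   -0.04079903  0.16324794]
6.6167 0.01718031860454293 [-0.3  0.1  1.2] [ 0.04 -0.02  0.  ]
7.75 0.017535691628648823 [-0.2  0.1 -1.8] [ 0.01  0.02 -0.03]
```

View pics/wrist3.png

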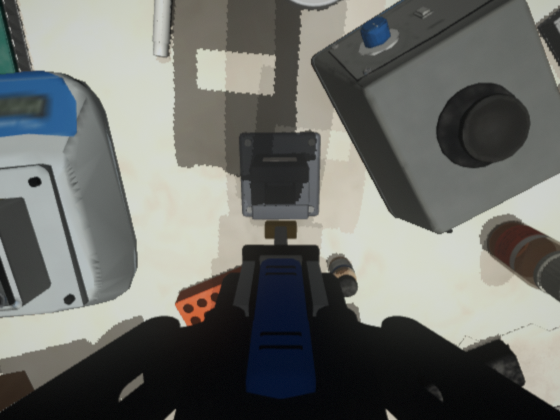

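```bash
cat >> h.py <<'E'
def Tcam(c,ee,rot):  # cam pose in tool
    Rt=R.from_rotvec(rot); return Rt
def headmask(p):
    h=cv2.cvtColor(p,cv2.COLOR_RGB2HSV); return h
E
python3 - <<'E'
from h import *
w=load('wrist3'); a=w['p'][205:260,250:315,::-1]; cv2.imwrite('pics/w3c.png',cv2.resize(cv2.convertScaleAbs(a,alpha=1.6),None,fx=9,fy=9,interpolation=cv2.INTER_CUBIC))
xs,ys=frame(-.22); T=np.array([.4693,-.0408,.310])
for y in (-.003,0,.003):
    H=T+y*(-xs)-.14*Z  # tool y = -xs for sgn+1? check
    print(y,[proj(w,H+dx*.0095*ys+dy*.0045*xs+dz*.0045*Z)[0].round(1).tolist() for dx in(-1,1) for dy in(-1,1) for dz in (-1,1)])
o=R.from_rotvec(lean_ori(-.22,0,1)).as_matrix(); print(o.round(2)); print(w['d'][225:236:3,283])
E
```

```text
-0.003 [[263.5, 224.0], [262.9, 229.1], [263.7, 237.9], [263.1, 243.5], [295.0, 224.0], [295.6, 229.1], [294.9, 237.9], [295.4, 243.5]]
0 [[263.5, 219.3], [262.8, 224.2], [263.7, 233.3], [263.0, 238.7], [295.1, 219.3], [295.7, 224.2], [294.9, 233.3], [295.5, 238.7]]
0.003 [[263.4, 214.5], [262.7, 219.3], [263.6, 228.7], [263.0, 233.9], [295.2, 214.5], [295.8, 219.3], [295.0, 228.7], [295.6, 233.9]]
[[ 0.22  0.98  0.  ]
 [ 0.98 -0.22 -0.  ]
 [-0.    0.   -1.  ]]
[0.21846409 0.2129874  0.20908853 0.20535788]
```

View pics/w3c.png

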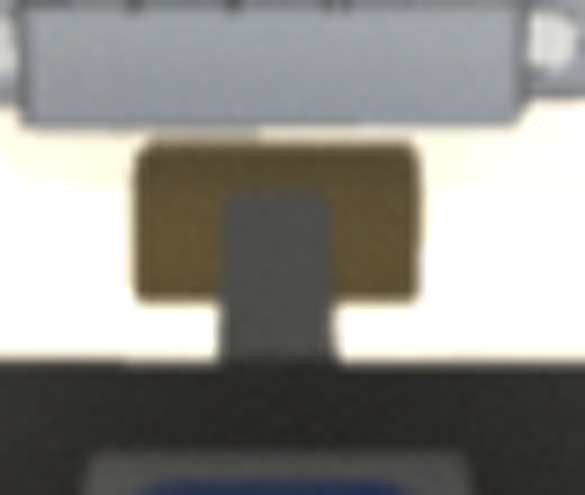

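```bash
cat >> h.py <<'E'
YAW=.355
XS,YS=frame(YAW)
O=np.array([.43317,.28343,0])+.105*XS
LH=.140
def pose(x,z,lean,y=0.0,dl=0.0):
    """TCP pose with head at local x,y,z and hand lean; dl = extra scraper lean rel. hand ignored"""
    zd=np.sin(lean)*XS-np.cos(lean)*Z
    return O+x*XS+y*YS+z*Z-LH*zd, lean_ori(YAW,lean,1)
E
python3 - <<'E'
from h import *
from bench import *
for a in [(-.03,.17,.58),(-.03,.17,.5),(-.01,.08,.58),(.026,.06,.58),(.03,.0345,.58),(-.04,.0345,.4),(-.06,.0345,.3),(-.12,.0345,.3),(-.13,.0345,.2),(-.15,.0345,.1),(-.15,.1,.1)]:
    q=solve_ik(*pose(*a)); print(a,None if q is None else np.round(q,2))
E
```

```text
(-0.03, 0.17, 0.58) [ 0.39 -0.26  2.21 -0.03  0.61 -1.51]
(-0.03, 0.17, 0.5) [ 0.39 -0.22  2.16 -0.02  0.7  -1.52]
(-0.01, 0.08, 0.58) [ 0.39 -0.08  2.24 -0.05  0.4  -1.5 ]
(0.026, 0.06, 0.58) [ 0.39  0.04  2.17 -0.05  0.35 -1.5 ]
(0.03, 0.0345, 0.58) [ 0.39  0.1   2.17 -0.06  0.3  -1.49]
(-0.04, 0.0345, 0.4) [ 0.39  0.    2.2  -0.02  0.53 -1.52]
(-0.06, 0.0345, 0.3) [ 0.39  0.01  2.18 -0.02  0.66 -1.53]
(-0.12, 0.0345, 0.3) [ 0.39 -0.13  2.31 -0.02  0.67 -1.52]
(-0.13, 0.0345, 0.2) [ 0.39 -0.1   2.26 -0.01  0.78 -1.53]
(-0.15, 0.0345, 0.1) [ 0.39 -0.08  2.23 -0.    0.89 -1.54]
(-0.15, 0.1, 0.1) [ 0.39 -0.18  2.19 -0.    1.03 -1.54]
```

Run:
```python
from h import *
from bench import *
r.move_ptp(*pose(-.03,.17,.58)); print(status.sense()['time'])
p_,o_=pose(.012,.072,.58); r.line_to(p_,max_speed=.12); a=status.sense(); print(a['time'],a['contact_force'].round(1),a['ee_pos']-p_)
c=get_calibration('wrist'); p,d=camera('wrist'); cv2.imwrite('pics/wrist4.png',p[:,:,::-1]); np.savez('pics/wrist4.npz',p=p,d=d,**c)
a=p[120:330,180:390,::-1]; a=(255*np.clip(a/170.,0,1)**.6).astype(np.uint8); cv2.imwrite('pics/w4c.png',cv2.resize(a,None,fx=2.8,fy=2.8,interpolation=cv2.INTER_CUBIC))
c=get_calibration('scene');p,d=camera('scene'); cv2.imwrite('pics/scene4.png',cv2.resize(p[130:330,110:330,::-1],None,fx=2.8,fy=2.8,interpolation=cv2.INTER_CUBIC)); np.savez('pics/scene4.npz',p=p,d=d,**c)
```

```text
9.0667
10.1083 [ 0.1 -0.  -1.5] [3.94359136e-04 2.27487014e-05 7.47165494e-04]
```

View pics/wrist4.png

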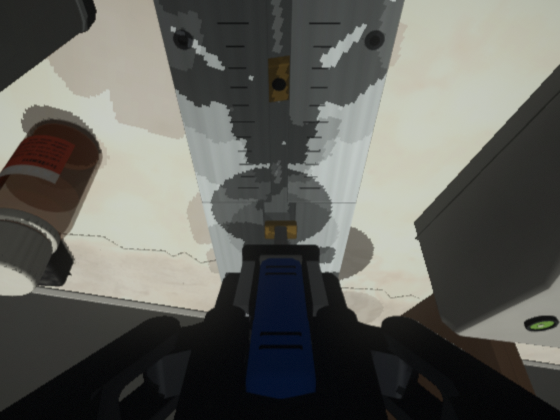

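View pics/w4c.png

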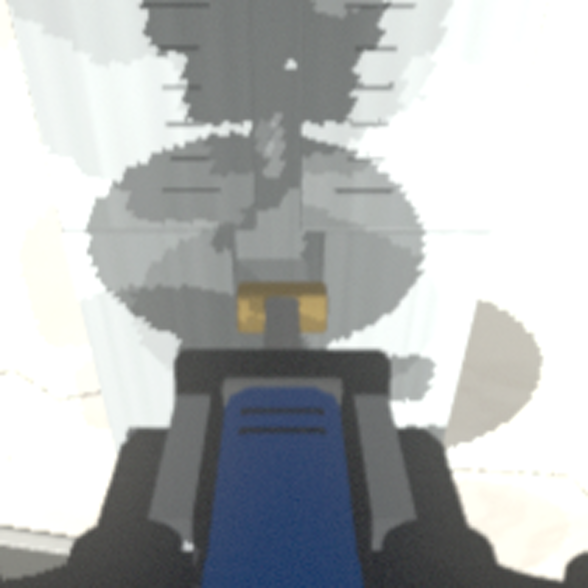

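View pics/scene4.png

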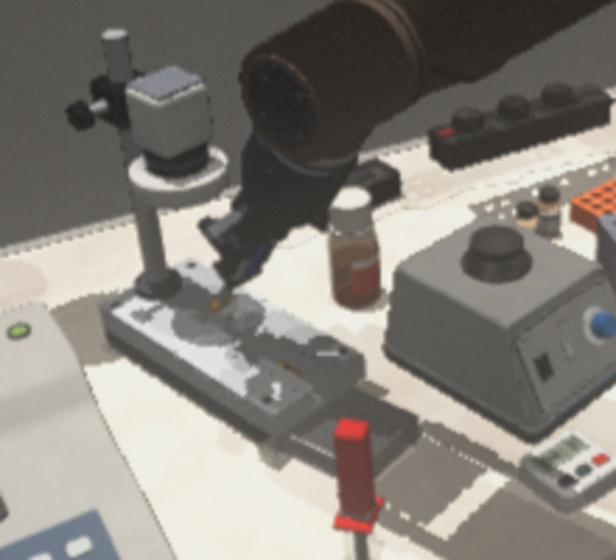

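Run:
```python
from h import *
for n,rows in (('wrist4',range(20,235,6)),('wrist2',range(140,300,5))):
    w=load(n); C=cloud(w); L=(C-O); m=(C[...,2]>.036)&(C[...,2]<.06)
    mids=[]
    for v in rows:
        uc=282
        row=m[v]; u=np.nonzero(row)[0]
        u=u[(abs(L[v,u]@YS)<.06)]
        if len(u)<50: continue
        a,b=onz(w,u.min()-.5,v,.048),onz(w,u.max()+.5,v,.048)
        wd=np.linalg.norm(a-b)
        if abs(wd-.1)<.004: mids.append((a+b)/2)
    M=np.array(mids)-O; x=M@XS;y=M@YS
    k=np.polyfit(x,y,1); print(n,len(x),x.min().round(3),x.max().round(3),'slope',k[0].round(4),'y at pocket',np.polyval(k,.03).round(4),'front',np.polyval(k,-.1).round(4), 'res',np.std(y-np.polyval(k,x)).round(5))
w=load('wrist4')
for z in (.072,): 
    for u in (180+237/2.8,180+328/2.8): print('head edge', ((onz(w,u,120+310/2.8,z)-O)@YS).round(4))
```

```text
wrist4 36 -0.095 0.051 slope -0.0018 y at pocket -0.0005 front -0.0002 res 0.00013
wrist2 32 -0.098 0.064 slope -0.0024 y at pocket -0.0004 front -0.0001 res 0.0002
head edge -0.009
head edge 0.0108
```

Run:
```python
from h import *
w=load('wrist4')
a=w['p'][165:245,240:320,::-1]; a=(255*np.clip(a/130.,0,1)**.7).astype(np.uint8); a=cv2.resize(a,None,fx=7.4,fy=7.4,interpolation=cv2.INTER_CUBIC)
# overlay predicted edges of neck (y=+-5) and pocket (22x32) with y0
def ln(p,q,col):
    P=(proj(w,[p,q])-[240,165]+.5)*7.4; cv2.line(a,tuple(int(i) for i in P[0]),tuple(int(i) for i in P[1]),col,1)
for y0,col in ((0.0,(0,0,255)),(-.0008,(255,0,0))):
    f=lambda x,y: O+x*XS+(y+y0)*YS+.048*Z
    for s in(-1,1): ln(f(-.1,s*.005),f(.019,s*.005),col); ln(f(.019,s*.011),f(.051,s*.011),col)
    ln(f(.019,-.011),f(.019,.011),col); ln(f(.051,-.011),f(.051,.011),col)
cv2.imwrite('pics/w4d.png',a)
```

```text
(no output)
```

View pics/w4d.png

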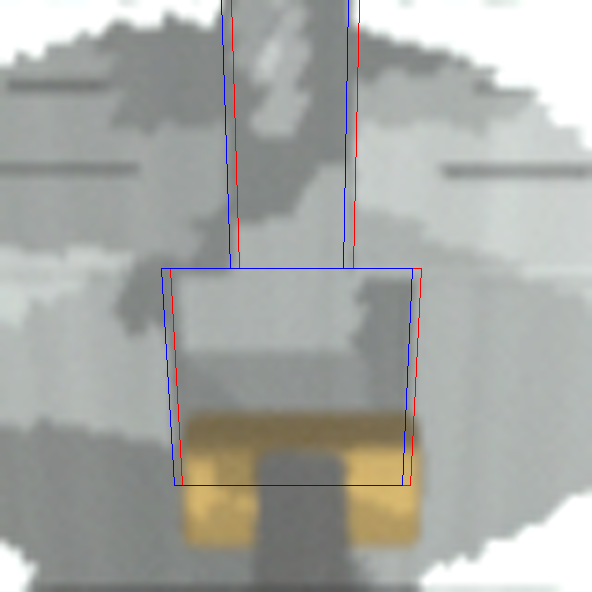

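Run:
```python
from h import *
from bench import *
def go(x,z,l,v,y=-.0012):
    p,o=pose(x,z,l,y); r.line_to(p,max_speed=v,ori=o); a=status.sense(); F=a['contact_force']; print((x,z,l),round(a['time'],2),'F loc',np.round([F@XS,F@YS,F[2]],1),'err mm',(1e3*np.array([(a['ee_pos']-p)@XS,(a['ee_pos']-p)@YS,(a['ee_pos']-p)[2]])).round(1)); return F
go(.027,.0595,.58,.05)
go(.030,.045,.58,.04)
c=get_calibration('wrist'); p,d=camera('wrist'); cv2.imwrite('pics/wrist5.png',p[:,:,::-1]); np.savez('pics/wrist5.npz',p=p,d=d,**c)
a=p[165:245,240:320,::-1]; a=(255*np.clip(a/130.,0,1)**.7).astype(np.uint8); cv2.imwrite('pics/w5d.png',cv2.resize(a,None,fx=7,fy=7,interpolation=cv2.INTER_CUBIC))
```

```text
(0.027, 0.0595, 0.58) 10.75 F loc [-0.1 -1.  -1.6] err mm [ 0.  -0.  -0.5]
(0.03, 0.045, 0.58) 11.27 F loc [-0.5 -0.3 -0.4] err mm [-0.2 -0.  -0.4]
```

View pics/w5d.png

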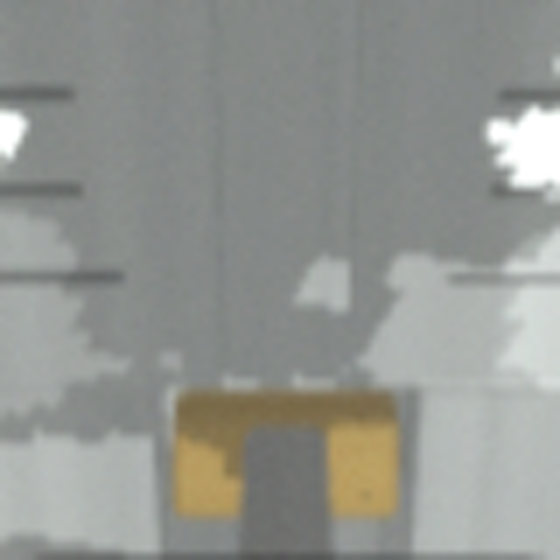

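The head (175–400 in the crop) sits centred between the pocket walls (160–415). I'll keep lowering it and watch the force.

```bash
cat >> h.py <<'E'
def go(x,z,l,v,y=-.0012):
    from bench import r,status
    p,o=pose(x,z,l,y); r.line_to(p,max_speed=v,ori=o); a=status.sense(); F=a['contact_force']; T=a['wrist_torque']; print((x,z,l),round(a['time'],2),'F loc',np.round([F@XS,F@YS,F[2]],1),'Ty',round(T@YS,2),'err mm',(1e3*np.array([(a['ee_pos']-p)@XS,(a['ee_pos']-p)@YS,(a['ee_pos']-p)[2]])).round(1)); return F
E
python3 - <<'E'
from h import *
for z in (.040,.038,.0365,.0355):
    F=go(.031,z,.58,.04)
    if F[2]>4: break
E
```

```text
(0.031, 0.04, 0.58) 11.59 F loc [-0.2 -1.1 -1.5] Ty 0.35 err mm [-0.2 -0.  -0.4]
(0.031, 0.038, 0.58) 11.84 F loc [-0.1 -0.1 -1. ] Ty 0.37 err mm [-0.1 -0.  -0.1]
(0.031, 0.0365, 0.58) 12.09 F loc [-0.7 -0.5 -1.1] Ty 0.32 err mm [-0.1  0.  -0.1]
(0.031, 0.0355, 0.58) 12.34 F loc [ 0.6 -0.2 -1.1] Ty 0.25 err mm [0.2 0.  0.2]
```

Run:
```python
from h import *
for z in (.0345,.0335,.0325,.0315):
    F=go(.031,z,.58,.04)
    if F[2]>3: break
```

```text
(0.031, 0.0345, 0.58) 12.59 F loc [-4.3  0.1  4.2] Ty 0.4 err mm [0.3 0.  0.9]
```

Run:
```python
from h import *
for a in ((.026,.0354,.58),(.005,.0354,.52),(-.018,.0353,.44),(-.04,.0353,.36)):
    F=go(*a,.06)
    if np.linalg.norm(F)>15: print('STOP'); break
from bench import *
c=get_calibration('wrist'); p,d=camera('wrist'); cv2.imwrite('pics/wrist6.png',p[:,:,::-1]); np.savez('pics/wrist6.npz',p=p,d=d,**c)
```

```text
(0.026, 0.0354, 0.58) 12.84 F loc [-2.9  0.2  3.1] Ty 0.36 err mm [-0.3  0.   0.1]
(0.005, 0.0354, 0.52) 13.23 F loc [-4.1  0.7  4.8] Ty 0.44 err mm [-0.1  0.   0. ]
(-0.018, 0.0353, 0.44) 13.62 F loc [-3.1 -0.6  4.8] Ty 0.4 err mm [0.2 0.  0.1]
(-0.04, 0.0353, 0.36) 13.97 F loc [-2.9 -0.4  5.8] Ty 0.51 err mm [0.2 0.  0.1]
```

View pics/wrist6.png

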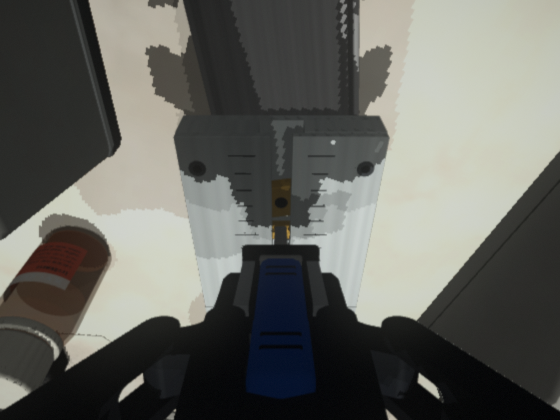

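Head is under the lips at about (282,238), right behind the nut at (282,202). Starting the push.

Run:
```python
from h import *
for a in ((-.052,.0358,.34),(-.065,.0358,.33),(-.08,.0358,.32)):
    F=go(*a,.05)
    if np.linalg.norm(F)>30: print('STOP'); break
from bench import *
c=get_calibration('wrist'); p,d=camera('wrist'); cv2.imwrite('pics/wrist7.png',p[:,:,::-1]); np.savez('pics/wrist7.npz',p=p,d=d,**c)
```

```text
(-0.052, 0.0358, 0.34) 14.37 F loc [1.6 0.4 0.8] Ty -0.35 err mm [ 0.2 -0.   0. ]
(-0.065, 0.0358, 0.33) 14.75 F loc [2.5 0.2 2.7] Ty -0.58 err mm [ 0.7 -0.   0.7]
(-0.08, 0.0358, 0.32) 15.18 F loc [2.7 0.4 1.4] Ty -0.58 err mm [-0.1  0.  -0. ]
```

View pics/wrist7.png

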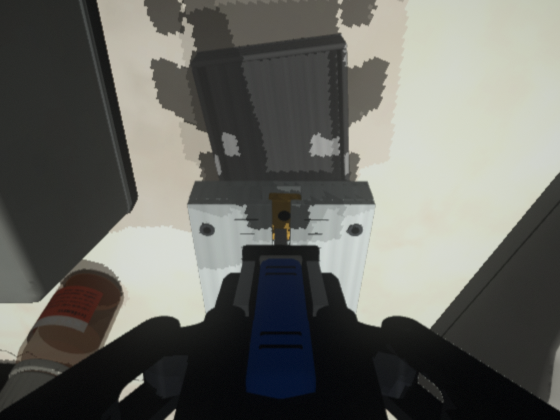

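Run:
```python
from h import *
from bench import *
for a in ((-.095,.0358,.31),(-.108,.0358,.30),(-.122,.0358,.29)):
    F=go(*a,.05)
    if np.linalg.norm(F)>30: print('STOP'); break
c=get_calibration('wrist'); p,d=camera('wrist'); cv2.imwrite('pics/wrist8.png',p[:,:,::-1]); np.savez('pics/wrist8.npz',p=p,d=d,**c)
```

```text
(-0.095, 0.0358, 0.31) 15.65 F loc [ 3.  -0.2  3.3] Ty -0.85 err mm [0.5 0.  0.6]
(-0.108, 0.0358, 0.3) 16.03 F loc [-1.9 -0.  -0.3] Ty 0.75 err mm [-2.9  0.  -2.7]
(-0.122, 0.0358, 0.29) 16.43 F loc [ 0.7 -0.8 -1.1] Ty 0.18 err mm [-0.1  0.   0.1]
```

View pics/wrist8.png

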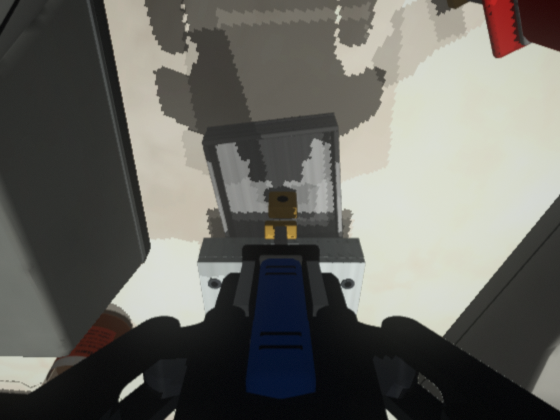

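The nut lies in the dish at (283,203), and the head at (281,231) is just past the plate's front edge. I'll clear it forward, lift it, and check for slip.

Run:
```python
from h import *
from bench import *
go(-.135,.0365,.27,.06)
p,o=pose(-.135,.10,.2,-.0012); r.line_to(p,max_speed=.12,ori=o)
p,o=pose(-.12,.17,0,-.0012); r.line_to(p,max_speed=.15,ori=o); a=status.sense();print(a['time'],a['width'],a['contact_force'].round(1))
c=get_calibration('wrist'); p,d=camera('wrist'); cv2.imwrite('pics/wrist9.png',p[:,:,::-1]); np.savez('pics/wrist9.npz',p=p,d=d,**c)
a=p[205:260,250:315,::-1]; cv2.imwrite('pics/w9c.png',cv2.resize(cv2.convertScaleAbs(a,alpha=1.6),None,fx=9,fy=9,interpolation=cv2.INTER_CUBIC))
```

```text
(-0.135, 0.0365, 0.27) 16.81 F loc [-0.1 -0.3 -0.4] Ty 0.2 err mm [-0.1  0.   0.2]
18.225 0.017041688247123227 [-0.2  0.7 -1.3]
```

View pics/wrist9.png

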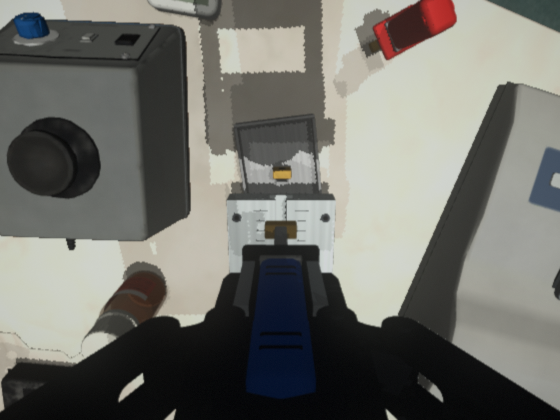

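View pics/w9c.png

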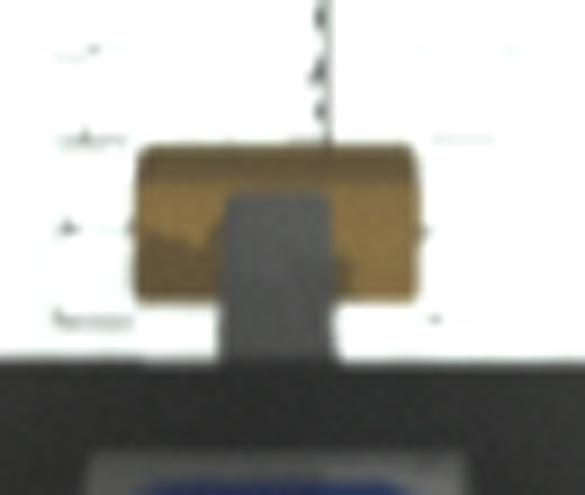

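No slip: the head looks the same in the crop as after the first lift. The nut lies in the dish at (282,174). Next I'll hang the scraper back.

Run:
```python
from h import *
from bench import *
o=lean_ori(-.22,0,1); G=np.array([.4693,-.0408,.163])
def s(m):
    a=status.sense(); print(m,round(a['time'],2),a['contact_force'].round(1),a['wrist_torque'].round(2),a['ee_pos'].round(4),round(a['width'],4))
    return a
r.move_ptp(G+.147*Z,o); s('above')
r.line_to(G+.075*Z,max_speed=.12); s('pre')
r.line_to(G+.03*Z,max_speed=.06); a=s('in')
if abs(a['contact_force']).max()<6:
    r.line_to(G+.0015*Z,max_speed=.05); s('low')
    r.line_to(G+.0002*Z,max_speed=.02); s('seat')
```

```text
above 19.5 [-0.5 -0.4 -1. ] [ 0.02  0.05 -0.02] [ 0.4692 -0.0401  0.3098] 0.017
pre 20.25 [-0.1 -0.6 -0.8] [0.04 0.01 0.01] [ 0.4698 -0.0406  0.2386] 0.0176
in 21.15 [ 0.5  0.1 -1.1] [ 0.01 -0.02  0.03] [ 0.4696 -0.0409  0.1933] 0.0172
low 21.87 [ 0.2  1.  -0.7] [-0.05  0.02  0.06] [ 0.4693 -0.0408  0.1643] 0.0175
seat 22.12 [-0.1  0.   0.3] [0.06 0.   0.1 ] [ 0.4694 -0.0408  0.1633] 0.0172
```

Run:
```python
from h import *
from bench import *
o=lean_ori(-.22,0,1); G=np.array([.4693,-.0408,.163])
r.line_to(G-.0006*Z,max_speed=.02); print(status.sense()['contact_force'].round(1))
effector.ungrasp(); a=status.sense(); print(a['time'],a['width'],a['contact_force'].round(1))
r.line_to(G+.06*Z,max_speed=.06); r.line_to(G+.177*Z,max_speed=.15); print(status.sense()['time'])
for n in ('wrist','top','scene'):
    c=get_calibration(n); p,d=camera(n); cv2.imwrite(f'pics/{n}10.png',p[:,:,::-1]); np.savez(f'pics/{n}10.npz',p=p,d=d,**c)
    if n=='wrist': a=p[115:235,225:345,::-1]; cv2.imwrite('pics/w10c.png',cv2.resize(cv2.convertScaleAbs(a,alpha=2.2),(600,600),interpolation=cv2.INTER_CUBIC))
    if n=='scene': a=p[130:345,130:360,::-1]; cv2.imwrite('pics/s10c.png',cv2.resize(a,(640,598),interpolation=cv2.INTER_CUBIC))
```

```text
[-2.9  1.2  5.8]
23.0333 0.08494982378973018 [0.2 0.4 0. ]
25.125
```

View pics/w10c.png

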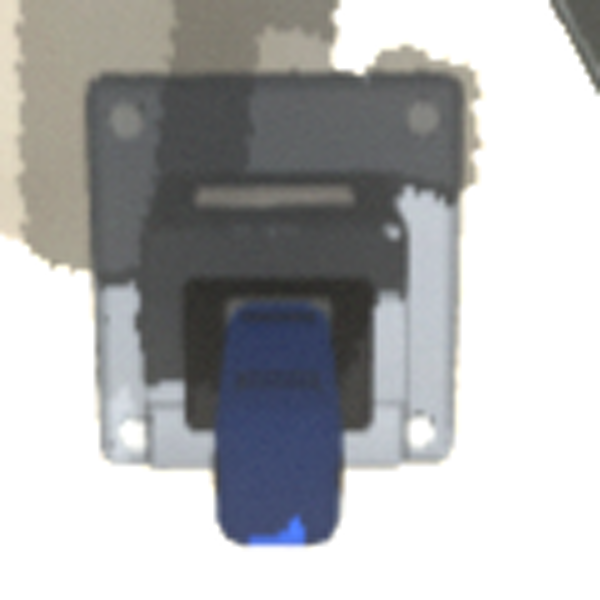

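View pics/s10c.png

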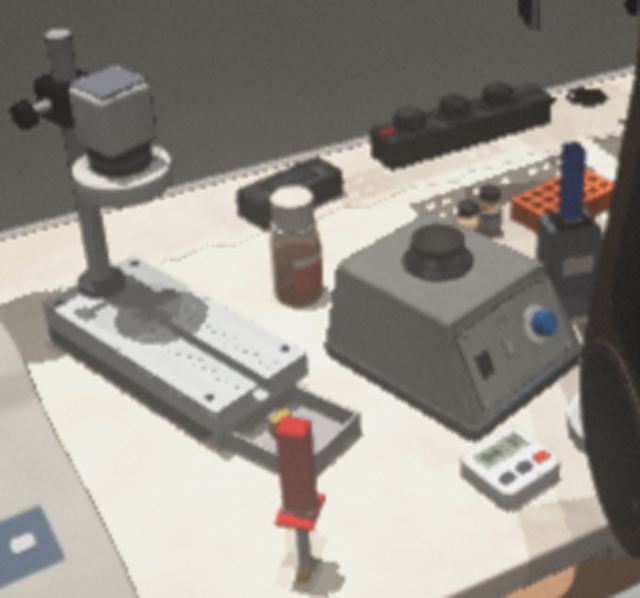

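View pics/top10.png

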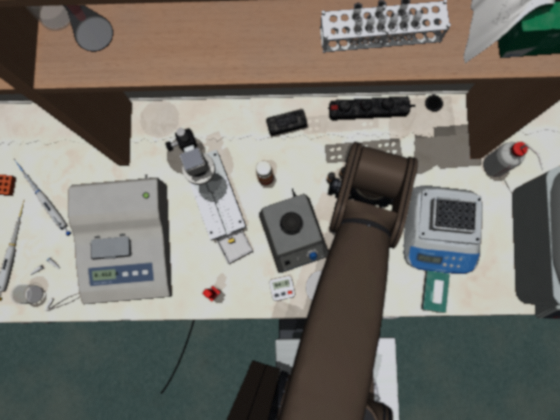

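Run:
```python
from h import *
for n,box in (('wrist9',(160,190,265,300)),('scene10',(270,295,222,240)),('top10',(232,246,222,240))):
    w=load(n); C=cloud(w); h=cv2.cvtColor(w['p'],cv2.COLOR_RGB2HSV); m=(h[...,0]>12)&(h[...,0]<35)&(h[...,1]>110)
    mm=np.zeros_like(m); a,b,c,d=box; mm[a:b,c:d]=m[a:b,c:d]; v,u=np.nonzero(mm); L=C[v,u]-O
    print(n,len(u),'loc',(L@XS).mean().round(3),(L@YS).mean().round(3),'z',C[v,u,2].mean().round(4),C[v,u,2].max().round(4))
```

```text
wrist9 164 loc -0.123 0.001 z 0.0228 0.0258
scene10 16 loc -0.124 0.001 z 0.0254 0.0269
top10 16 loc -0.126 -0.001 z 0.0233 0.0286
```

Run:
```python
from h import *
for n,(a,b,c,d) in (('wrist9',(110,205,230,335)),('wrist8',(110,245,200,350)),('scene10',(255,320,195,265))):
    w=load(n); i=w['p'][a:b,c:d,::-1]; k=560/(b-a); cv2.imwrite(f'pics/z_{n}.png',cv2.resize((255*np.clip(i/200.,0,1)**.7).astype(np.uint8),None,fx=k,fy=k,interpolation=cv2.INTER_CUBIC))
w=load('wrist9');C=cloud(w)
print((C[164:186,275:292:3,2]*1000).round(0).astype(int))
print('dish floor',(C[150:162:3,265:300:6,2]*1000).round(0).astype(int))
```

```text
[[  3   4   4   4   5   4]
 [  5   4   4   4   4   3]
 [  4   4   4   4   2   5]
 [ 11  11  12  11  10  10]
 [ 15  15  16  17  15  14]
 [ 21  22  21  20  19  21]
 [ 23  23  24  24  23  23]
 [ 25  25  24  24  24  24]
 [ 24  23  23  24  25  25]
 [ 26  23  24  23  24  24]
 [ 24  25  24  24  24  24]
 [ 23  23  23  23  25  24]
 [ 24  24  24  25  24  23]
 [ 25  24  24  23  24  24]
 [  3   8   9  22  24   5]
 [  4  11  12  12   9   3]
 [  4  16  16  17  10   4]
 [  4  21  21  20  21   4]
 [  5  21  21  21  20   4]
 [  6  20  21  20  21   5]
 [  5   3   4   4   3 379]
 [  4   3   4   5   3   5]]
dish floor [[4 4 5 4 4 4]
 [5 4 4 5 4 3]
 [6 3 5 4 4 3]
 [4 4 5 4 5 3]]
```

View pics/z_wrist9.png

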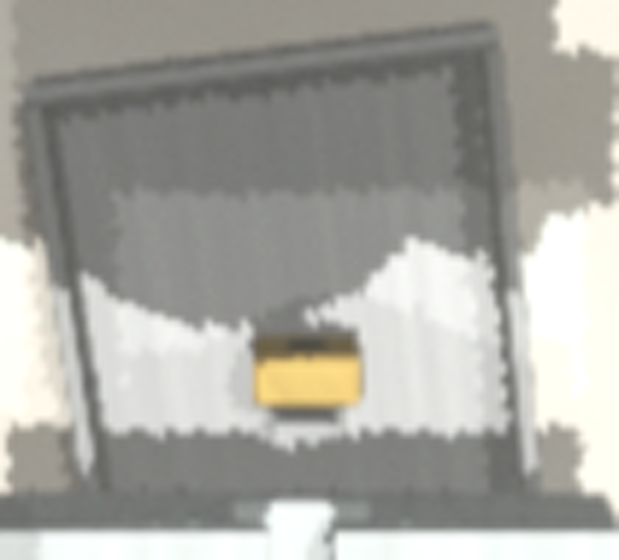

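View pics/z_wrist8.png

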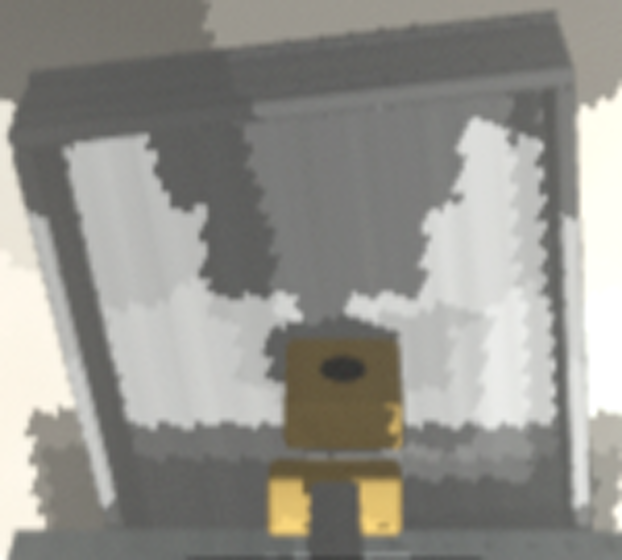

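View pics/z_scene10.png

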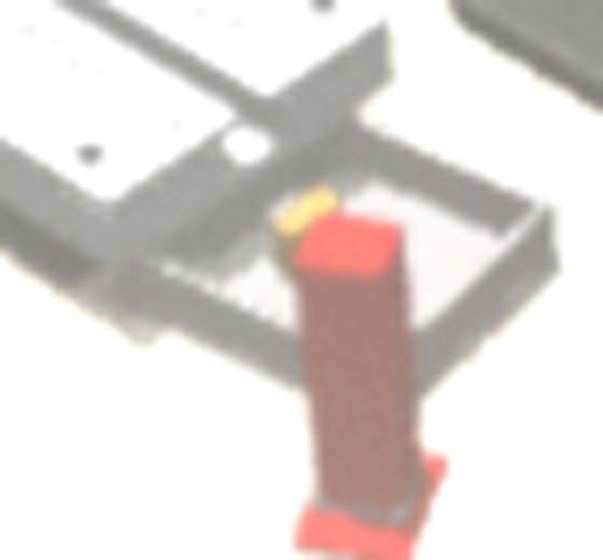

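Run:
```python
from bench import *
r.finish_job(); print(status.sense()['time'])
```

```text
the job is handed in; nothing more can be done
the job is handed in; nothing more can be done
```

I pushed the nut out of the slot into the steel dish and hung the scraper back upright in its stand. I handed the job in at about 25 s of the allowed 58 s. The interface reports no verdict, so what follows comes from my own checks.

**How it went:**
- I gripped the scraper low on the handle and entered the pocket with the hand leaning about 33 degrees, then straightened to about 17 degrees while pushing.
- The forces I read stayed below about 7 N throughout. These are readings taken between moves, not peaks.
- The scraper did not slip in the fingers. The wrist view of its head after the push matched the one taken after the first lift.

**Last checks:**
- **Nut:** it stands on end in the rear part of the dish. Its top is at 23–26 mm and the dish floor at about 4 mm, so its centre is about 13 mm up, under the 22 mm limit. I first thought the top was too high for a nut lying flat; the depth readings and zoomed pictures showed it is standing on end.
- **Scraper:** the wrist picture shows it as it hung at the start, upright with the collar on the rim and released, with the hand clear above it.
- **Camera, dish and bystanders:** the camera and dish look unmoved in the pictures. So do the bottle, the vials and the rack, except that the arm hides the vials and rack in the last top view. I compared these by eye and did not measure them.
- **Where views disagreed:** the overhead and wrist cameras differed by about 4 mm on the plate's front edge. I relied on the wrist view for the entry.

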